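Re-hang the card box lid: line up the hinge knuckles and hold

ROBOT

A 6-joint arm with a two-finger parallel gripper is mounted at the origin on the work surface. World frame = base frame: x ahead of the robot, y to its left, z up, the work surface at z = 0. Lengths are in mm, angles in degrees, forces in N, time in s.
With the tool pointing down it reaches from about 300 to 850 mm from the base axis. Payload 4.2 kg.
Tool frame: the origin (TCP) lies between the finger pads; the fingertips stand 19 mm ahead of it and the grasp point (between the pads) is the TCP (env.tips_ahead is the distance from the TCP to the fingertips, in mm); z points along the fingers, y is the direction in which the jaws open and shut (so a half turn about z gives the same grasp; the last joint's range is limited). The gripper opens to 91 mm and grips with 3 to 60 N. Pads are 32 mm wide; open, the fingers measure 118 mm over their backs; the gripper's body (76 mm by 178 mm) begins 60 mm behind the grasp point.
Start: joints at [-75.057, 18.312, 89.639, -0, 72.044, -1.146], TCP at [159.349, -552.494, 232.976] pointing down, gripper open.
Joint ranges: [-177.97, 177.97], [-48.28, 115.42], [12.27, 149.76], [-77.06, 257.06], [2.81, 150.46], [-146.56, 146.56]. Speed limits (degrees/s): [147.25, 147.25, 180, 180, 180, 180].

INTERFACE

Orientations are given as [roll, pitch, yaw] about the fixed x, y, z axes, in that order (R = Rz(yaw) Ry(pitch) Rx(roll)).
In Python, from workcell import telemetry, viewer, job_done, env gives the robot as it stands. The module is installed in compiled form; this text tells all that it offers.
- The arm moves only by the shell command python3 -m jog 'ROWS' [FORCE]. ROWS is JSON, a list of rows, each a list of 3 entries, a list of its own where there are three numbers: the shift along the tool's x, y, z in cm, then the turn about the tool's z in degrees, then the opening, from 0 (shut) to 1 (fully open). A call has 1 to 10 rows; each row shifts and turns the pose as measured when the row begins, along the tool's axes as they then stand; what a row does not reach is not made up. A row lasts 1/8 s, in which the tool goes at most 62.5 mm and 10.7 degrees, less where a joint would pass 70% of its speed; a pose out of reach is approached as far as the arm can. A call is refused whole if a number of a shift passes 6.25 or a number of a turn 10.7, either way. A call with a gripper value outside its range is refused whole. The fingers move at their own pace and stop on an object; FORCE is the grip in N (left out, the last holds). Time passes only in rows, so rows that do not move let the fingers close. It gives the time, the measured TCP pose, the force and the opening at its end, in the units of the state.
- telemetry.state(): the state, without advancing time (a new reading comes with each control period).
- viewer.grab_frame(name): name is "scene" or "top" or "wrist"; returns a dict with "color" (384x512x3 uint8, red, green, blue), "K" (3x3 intrinsics, pixels), "k1" (the pictures are not rectified: a ray, as slopes to the right and down, at radius r is drawn at 1 + k1 r^2 times it, then the intrinsics apply), "rvec" (rotation vector, rad) and "tvec" (3), from world to camera coordinates, as OpenCV has them. Camera axes: x right, y down, z forward; pixel columns grow to the right and rows downward; lengths in mm; the calibration is good to about 2 mm. A picture is of the moment at which its call begins. There is no depth.
- job_done(): hands the job in, once; it reports no verdict.
The state is a dict: "time_s": time; "qpos": joint angles; "qvel": joint speeds; "effort": joint torques, N m; "ee_pos": TCP position; "ee_rot": TCP orientation; "force": force on the tool from outside, world axes, zero at the start; "torque": the same for the moment, N m; "gripper_width": finger opening in mm.
Only numpy, scipy, OpenCV 4.12 (cv2) and the standard library are available. Lean on these libraries where they do the work, as an engineer would, in place of code of your own. Each camera call takes 0.05 s, during which the arm holds its last target. There are 200 camera calls.

TASK

Re-hang the lid of the egg-record card box: pick up the loose walnut lid, keep it upright, and bring its single brass knuckle into the gap between the two brass knuckles on the box so that the pin holes line up and a colleague can slip the hinge pin in. Finish while still holding the lid there, gripped in the air and still; do not force it against the box, and leave the bell, inkwell, egg holder and pin dish where they stand.

Things in the scene. Friction and masses are not known exactly. Their poses are not given: they have to be found in the camera images.
- lid: loose walnut lid, a board 120 (x) by 20 (y) by 85 (z) mm, 0.15 to 0.31 kg, standing upright on the desk on its hinge edge. Origin mid-underside; x along the board and hinge, y through its thickness, z up. Grip its flat upper part from above across the 20 mm. One brass knuckle (tube 20 mm outside, hole 10 mm, 30 mm long along x) sits on its -y face at the bottom edge, midway along
- lid_mid (a point): centre of the lid board, 42.5 mm above its underside and below its top edge; axes as lid
- lid_knuckle (a point): centre of the lid's knuckle, on the axis of its pin hole: in the lid's frame at x 0, y -21 mm (11 mm out from the board's -y face), z 10 mm above the underside; axes as lid (hole axis along x)
- cardbox: walnut card box, fixed to the desk, open on top with paper cards inside, 130 (x) by 95 (y) by 85 (z) mm. Origin mid-underside; its +y side is the hinge side, with two fixed brass knuckles, each a tube along x, 20 mm outside, hole 10 mm, 24 mm long, with a 36 mm long gap between them. Nothing under the gap carries the lid. The hinge pin is 6 mm thick
- box_gap (a point): centre of the gap between the box's two knuckles, on their hole axis (along x), level with the rim, 85 mm above the desk, 11 mm out from the box's +y face; axes as cardbox. With the holes lined up the lid stands outside the box, its axes parallel to the box's, its -y face 1 mm clear of the fixed knuckles; its knuckle has 3 mm to spare at either end
- bell: bystander: domed brass desk bell on a wooden base, 80 mm across, 57 mm tall, loose; origin at its underside
- inkwell: bystander: square green glass inkwell with a brass cap, 55 mm wide, 56 mm tall, loose; origin at its underside
- egg_holder: bystander: pressed tin egg holder, 100 by 100 mm, with three eggs, 72 mm tall, loose; origin at its underside
- pin_dish: bystander: round tin dish 104 mm across, 14 mm tall, with the brass hinge pin in it, loose; origin at its underside
There are look-alikes about, which are no part of the job. Of the things that look like the lid, the larger one is meant. There is more than one size of the cardbox; the job needs the smaller.

How it is judged (in metres and radians):
On the way:
1. the lid is gripped and lifted clear of the desk (height (world z) of lid_knuckle above 0.04 m and contact force between the fingers and lid above 1 N), for 0.2 s.
At the end, for the whole second after the job is handed in: The lid is held by the fingers (over 1 N), upright within 0.2 rad and still, its knuckle in the gap (within 5 mm along the hinge), hole axes within 2.5 mm of each other in height and sideways and parallel within 0.07 rad, pressing on the box with less than 12 N (x of lid_knuckle in the frame of box_gap between -0.005 and 0.005 m and y of lid_knuckle in the frame of box_gap between -0.0025 and 0.0025 m and z of lid_knuckle in the frame of box_gap between -0.0025 and 0.0025 m and angle between the x axis of lid_knuckle and the x axis of box_gap, either way round below 0.07 rad and angle between lid_mid's own z axis and vertical below 0.2 rad and contact force between the fingers and lid above 1 N and contact force between lid and cardbox below 12 N and linear speed of lid below 0.02 m/s); the arm keeps its last pose, push and grip.
It fails at once if the lid is forced against the box (over 30 N) (contact force between lid and cardbox above 30 N).
It fails at once if a bystander is shifted by more than 20 mm (distance of any of bell, inkwell, egg_holder, pin_dish from where it was at the start of the episode above 0.02 m).
It also fails if it takes over 40 s, if anything falls off the work surface, if the arm or the gripper's body presses on something with over 40 N, if the wrist force passes 120 N, or if a joint passes its speed limit or range.

## Working session

There is one attempt and no reset: what is moved stays moved. The work goes in short steps, Python scripts to look and compute and a shell command to move; the robot and the scene stay as the last step left them, time stands still between calls to the robot, and variables do not carry over. Pictures are saved under pics/ and viewed, about 8 in all and at most 12, crops included, and the job is handed in when it is done.

```bash
mkdir -p pics
cat > h.py <<'E'
import numpy as np, cv2, pickle
from workcell import telemetry, viewer
def grab(n,tag):
    f=viewer.grab_frame(n); pickle.dump(f,open(f'pics/{tag}.pkl','wb'))
    cv2.imwrite(f'pics/{tag}.png',f['color'][:,:,::-1]); return f
def load(tag): return pickle.load(open(f'pics/{tag}.pkl','rb'))
def crop(tag,x0,y0,x1,y1,s):
    im=cv2.imread(f'pics/{tag}.png')[y0:y1,x0:x1]
    cv2.imwrite(f'pics/{tag}_c{x0}_{y0}.png',cv2.resize(im,None,fx=s,fy=s,interpolation=cv2.INTER_CUBIC))
def ray(f,uv):
    K=np.array(f['K'],float);k=float(np.ravel(f['k1'])[0])
    p=cv2.undistortPoints(np.array([[uv]],float),K,np.array([k,0,0,0.]))[0,0]
    R=cv2.Rodrigues(np.array(f['rvec'],float))[0];t=np.array(f['tvec'],float).ravel()
    return -R.T@t, R.T@np.array([p[0],p[1],1.])
def onz(f,uv,z):
    c,d=ray(f,uv); return (c+d*(z-c[2])/d[2]).round(1)
def proj(f,P):
    k=float(np.ravel(f['k1'])[0])
    return cv2.projectPoints(np.array(P,float).reshape(-1,3),np.array(f['rvec'],float),np.array(f['tvec'],float),np.array(f['K'],float),np.array([k,0,0,0.]))[0][:,0]
E
python3 - <<'E'
from h import *
for n in ('scene','top'):
    f=grab(n,n+'0'); print(n,ray(f,(256,192)),f['K'][0],f['k1'])
a=cv2.imread('pics/scene0.png');b=cv2.imread('pics/top0.png')
cv2.imwrite('pics/both.png',np.vstack([a,b])[:, :]) 
print(telemetry.state())
E
```

```text
scene (array([1041.64041857, -303.11952013,  819.80915911]), array([-0.52508923,  0.34922872, -0.77623449])) [346.95172223   0.         255.56086175] -0.04016586764123136
top (array([352.9853582 ,  41.74810591, 984.92507027]), array([ 0.19989194, -0.00187527, -0.97983365])) [388.53620488   0.         255.8967455 ] 0.045769206375104336
{'time_s': 0.1, 'qpos': array([-7.50590245e+01,  1.83460107e+01,  8.96995504e+01,  5.55211286e-04,
        7.20427588e+01, -1.14547658e+00]), 'qvel': array([-0.09591584, -0.1494506 , -0.2135392 , -0.08190773,  0.01990845,
        0.05737495]), 'effort': array([ 5.29760346e-04, -4.13332236e+01, -2.32510060e+01,  7.29946489e-02,
        4.22694243e-02, -5.28780561e-05]), 'ee_pos': array([ 159.22491272, -552.07815425,  232.22313629]), 'ee_rot': array([-1.79911708e+02, -2.29339876e-03,  1.60862787e+01]), 'force': array([-0.28097838,  0.82233964,  0.5507679 ]), 'torque': array([-0.01926296, -0.01775766,  0.00738465]), 'gripper_width': 91.22730457269967}
```

View pics/scene0.png

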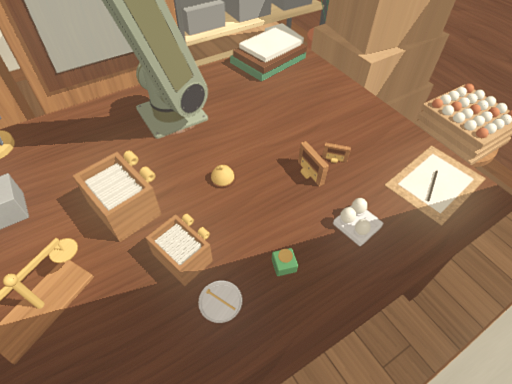

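View pics/top0.png

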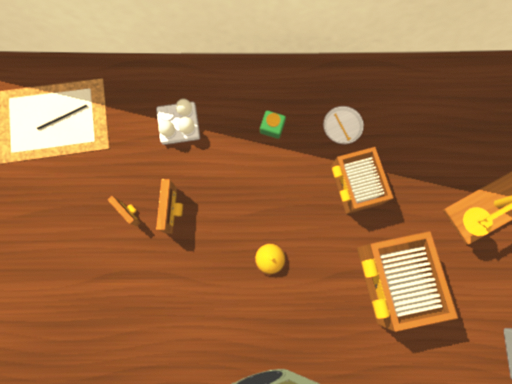

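The top view shows two lids: a larger one at (168,205) and a smaller one at (123,210). It also shows two boxes: a smaller one at (365,180) and a larger one at (412,283). The task means the larger lid and the smaller box. I'll confirm both in an enlarged crop.

Run:
```python
from h import *
a=cv2.imread('pics/top0.png');s=cv2.imread('pics/scene0.png')
r=lambda i,x,y,w,h,k:cv2.resize(i[y:y+h,x:x+w],None,fx=k,fy=k,interpolation=cv2.INTER_CUBIC)
cv2.imwrite('pics/c1.png',np.vstack([np.hstack([r(a,145,170,60,50,5),r(a,325,140,80,50,5)])[:,:700],np.hstack([r(a,145,220,60,50,5)[:150],r(a,325,190,80,50,5)[:150]])]))
cv2.imwrite('pics/c2.png',np.hstack([r(s,290,135,60,60,6),r(s,140,205,72,60,6)]))
```

```text
(no output)
```

View pics/c1.png

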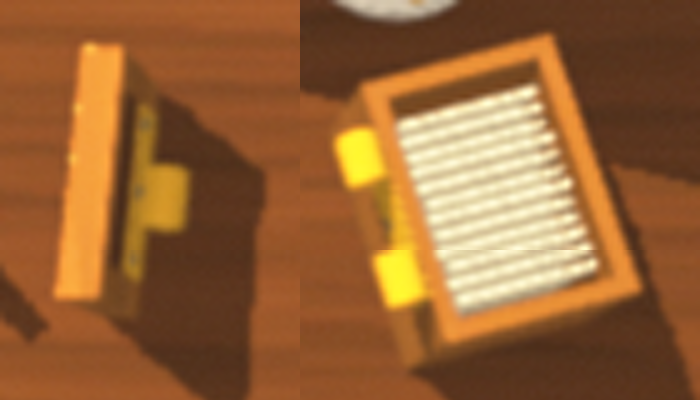

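View pics/c2.png

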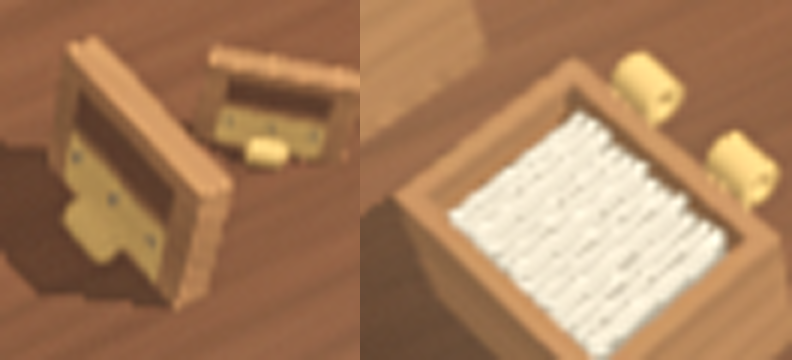

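The crops confirm it. The larger lid at (168,205) has its knuckle facing the boxes (image right, world -y). The smaller box's two knuckles at (337,171) and (345,196) face the lid. Next I fit both poses.

```bash
cat >> h.py <<'E'
from scipy.optimize import least_squares
def fit(obs,x0,z=85.):
    # obs: list of (frame, uv, (lx,ly,lz local)); solves x,y,yaw(deg)
    def res(p,full=False):
        c,s=np.cos(np.radians(p[2])),np.sin(np.radians(p[2]))
        return np.ravel([proj(f,[p[0]+c*l[0]-s*l[1],p[1]+s*l[0]+c*l[1],l[2]])[0]-uv for f,uv,l in obs])
    r=least_squares(res,x0); return r.x.round(2), r.fun.reshape(-1,2).round(1)
E
cat > m.py <<'E'
from h import *
t=load('top0');s=load('scene0')
T=lambda x,y:(145+(x+.5)/5-.5,170+(y+.5)/5-.5)
B=lambda x,y:(325+(x-300+.5)/5-.5,140+(y+.5)/5-.5)
SL=lambda x,y:(290+(x+.5)/6-.5,135+(y+.5)/6-.5)
SB=lambda x,y:(140+(x-360+.5)/6-.5,205+(y+.5)/6-.5)
# in top view: up=+x, left=+y
lt=[(t,T(82,43),(60,10,85)),(t,T(125,45),(60,-10,85)),(t,T(100,298),(-60,-10,85)),(t,T(54,298),(-60,10,85))]
ls=[(s,SL(68,45),(-60,-10,85)),(s,SL(92,38),(-60,10,85)),(s,SL(230,183),(60,10,85)),(s,SL(205,192),(60,-10,85))]
bt=[(t,B(363,83),(65,47.5,85)),(t,B(552,36),(65,-47.5,85)),(t,B(640,290),(-65,-47.5,85)),(t,B(447,342),(-65,47.5,85)),(t,B(359,157),(30,58.5,95)),(t,B(402,280),(-30,58.5,95))]
bs=[(s,SB(575,60),(-65,47.5,85)),(s,SB(778,240),(65,47.5,85)),(s,SB(400,195),(-65,-47.5,85))]
for n,o in (('lid top',lt),('lid sc',ls),('lid',lt+ls),('box top',bt),('box sc',bs),('box',bt+bs)):
    x0=(onz(o[0][0],np.mean([q[1] for q in o],0),85)[:2]); p,r=fit(o,[*x0,0]); print(n,p,r.tolist())
for nm,uv,z in (('bell',(270,259),50),('ink',(273,124),50),('egg',(180,123),40),('dish',(344,125),10),('bigbox',(412,283),100),('smalllid',(123,210),60)):print(nm,onz(t,uv,z))
E
python3 m.py
```

```text
lid top [509.68 258.63  -3.11] [[0.1, 0.2], [-0.1, 0.2], [-0.2, 0.1], [0.3, -0.4]]
lid sc [508.75 257.82  -3.03] [[-0.7, 0.3], [0.6, -0.6], [0.8, -0.3], [-0.6, 0.6]]
lid [509.32 258.31  -3.1 ] [[0.2, 0.3], [0.0, 0.3], [-0.1, 0.2], [0.4, -0.2], [-0.5, 0.3], [0.8, -0.6], [1.0, -0.2], [-0.3, 0.6]]
box top [ 572.06 -216.95   15.12] [[-0.5, 0.7], [-0.6, 0.0], [-0.2, 0.3], [-0.4, 0.4], [1.2, -0.4], [0.5, -1.0]]
box sc [ 574.12 -218.45   14.8 ] [[0.4, -0.2], [0.5, 0.1], [-0.8, 0.1]]
box [ 572.59 -217.38   15.12] [[-0.4, 0.4], [-0.4, -0.2], [-0.0, 0.1], [-0.2, 0.2], [1.4, -0.7], [0.6, -1.2], [0.3, -0.8], [0.6, -0.8], [-0.7, -0.4]]
bell [381.8   7.2  50. ]
ink [720.3  -3.8  50. ]
egg [727.1 234.8  40. ]
dish [ 732.5 -193.6   10. ]
bigbox [ 328.9 -302.   100. ]
smalllid [498.4 358.3  60. ]
```

The fits agree across the two cameras to about 2 mm. The lid is at (509,258) with yaw -3.1°, and the box at (572.6,-217.4) with yaw 15.1°. All sizes match the description, so I'll move towards the lid.

```bash
python3 -m jog '[[[3.6,-4.5,0],0,1],[[3.6,-4.5,0],0,1],[[3.6,-4.5,0],0,1],[[3.6,-4.5,0],0,1],[[3.6,-4.5,0],0,1],[[3.6,-4.5,0],0,1],[[3.6,-4.5,0],0,1],[[3.6,-4.5,0],0,1],[[3.6,-4.5,0],0,1],[[3.6,-4.5,0],0,1]]'
```

```text
time_s: 1.35
ee_pos: [385.7, -7.1, 230.9]
ee_rot: [-179.8, -0.2, 15.5]
force: [0.2, -0.8, 1.2]
gripper_width: 91.1
```

```bash
python3 -m jog '[[[4,-4.7,0],0,1],[[4,-4.7,0],0,1],[[4,-4.7,0],0,1],[[4,-4.7,0],0,1],[[3,-3.6,0],0,1],[[0,0,0],9,1],[[0,0,0],9.6,1],[[0,0,0],0,1]]'
cat > go.py <<'E'
import sys,numpy as np
from workcell import telemetry
from scipy.spatial.transform import Rotation as R
s=telemetry.state(); tgt=np.array([float(a) for a in sys.argv[1:4]]); yaw=float(sys.argv[4])
r=R.from_euler('xyz',s['ee_rot'],degrees=True)
print('t',s['time_s'],s['ee_pos'].round(1),s['ee_rot'].round(2),'F',s['force'].round(1),'w',round(s['gripper_width'],1))
print('shift cm',(r.inv().apply(tgt-s['ee_pos'])/10).round(2),'turn',round(s['ee_rot'][2]-yaw,2))
E
python3 go.py 509.3 258.3 150 -3.1
```

```text
time_s: 2.35
ee_pos: [508.6, 270.0, 227.8]
ee_rot: [-180.0, 0.1, -3.0]
force: [-0.7, -0.7, 0.9]
gripper_width: 91.2
t 2.35 [508.6 270.  227.8] [-1.7999e+02  1.2000e-01 -3.0300e+00] F [-0.7 -0.7  0.9] w 91.2
shift cm [0.15 1.17 7.78] turn 0.07
```

```bash
python3 -m jog '[[[0.1,1.2,0],0,1],[[0,0,4],0,1],[[0,0,3],0,1],[[0,0,0],0,1],[[0,0,0],0,1]]'
python3 go.py 509.3 258.3 68 -3.1
python3 -c "
from h import *
grab('wrist','w1');grab('scene','s1')"
```

```text
time_s: 2.98
ee_pos: [509.6, 254.0, 158.3]
ee_rot: [-180.0, -0.1, -2.7]
force: [0.3, -0.1, 0.3]
gripper_width: 91.1
t 2.975 [509.6 254.  158.3] [-1.7998e+02 -5.0000e-02 -2.6500e+00] F [ 0.3 -0.1  0.3] w 91.1
shift cm [-0.06 -0.43  9.03] turn 0.45
```

View pics/w1.png

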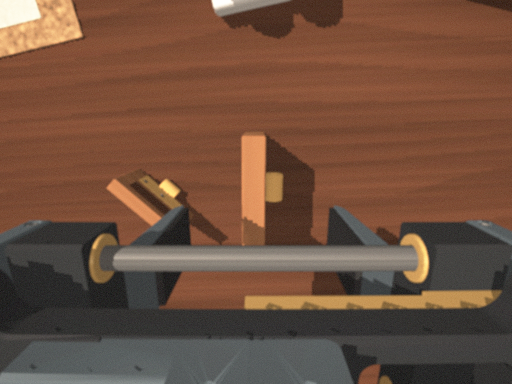

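The wrist view shows the lid's top edge at column 254, roughly midway between the fingers (188 and 330). The small lid lies to the left, near column 165. I'll narrow the opening so the left finger clears it, then descend.

```bash
python3 -m jog '[[[0,-0.4,0],0.4,0.6],[[0,0,0],0,0.6],[[0,0,3.5],0,0.6],[[0,0,3],0,0.6],[[0,0,1.5],0,0.6],[[0,0,0.5],0,0.6],[[0,0,0],0,0.6]]'
python3 go.py 509.3 258.3 68 -3.1
```

```text
time_s: 3.95
ee_pos: [513.7, 260.9, 76.3]
ee_rot: [-179.7, -0.6, -3.0]
force: [0.1, -0.2, -0.1]
gripper_width: 54.8
t 3.95 [513.7 260.9  76.3] [-179.67   -0.63   -2.99] F [ 0.1 -0.2 -0.1] w 54.8
shift cm [-0.43  0.29  0.82] turn 0.11
```

```bash
python3 -m jog '[[[-0.3,0.3,0.8],0.1,0.6],[[0,0,0],0,0.6],[[0,0,0],0,0.6]]'
python3 go.py 509.3 258.3 68 -3.1
```

```text
time_s: 4.32
ee_pos: [511.4, 258.4, 69.7]
ee_rot: [-179.6, -0.8, -3.1]
force: [-0.2, 0.2, 0.0]
gripper_width: 54.8
t 4.325 [511.4 258.4  69.7] [-179.57   -0.82   -3.09] F [-0.2  0.2  0. ] w 54.8
shift cm [-0.22  0.03  0.16] turn 0.01
```

```bash
python3 -m jog '[[[0,0,0],0,0.3],[[0,0,0],0,0],[[0,0,0],0,0],[[0,0,0],0,0],[[0,0,0],0,0],[[0,0,0],0,0]]' 35
python3 go.py 509.3 258.3 68 -3.1
```

```text
time_s: 5.08
ee_pos: [511.8, 258.6, 70.2]
ee_rot: [-179.5, -0.9, -3.1]
force: [0.1, -0.1, 1.0]
gripper_width: 19.5
t 5.075 [511.8 258.6  70.2] [-179.53   -0.88   -3.09] F [ 0.1 -0.1  1. ] w 19.5
shift cm [-0.26  0.05  0.22] turn 0.01
```

```bash
python3 -m jog '[[[0,0,-1],0,0],[[0,0,-2.5],0,0],[[0,0,-4],0,0],[[0,0,-4],0,0],[[0,0,-3],0,0],[[0,0,-1],0,0],[[0,0,0],0,0]]'
python3 go.py 551.9 -110 200 15.1
```

```text
time_s: 5.95
ee_pos: [507.5, 256.6, 229.4]
ee_rot: [-179.7, -0.6, -3.1]
force: [0.4, 0.8, -2.7]
gripper_width: 20.0
t 5.95 [507.5 256.6 229.4] [-179.69   -0.58   -3.09] F [ 0.4  0.8 -2.7] w 20.0
shift cm [ 6.38 36.39  2.81] turn -18.19
```

```bash
python3 -m jog '[[[0.5,3,0],0,0],[[1,5,0],0,0],[[1,5.2,0],0,0],[[1,5.2,0],0,0],[[1,5.2,0],0,0],[[1,5,0],0,0],[[0.5,3,0],0,0],[[0,0,0],-6,0],[[0,0,0],-6,0],[[0,0,0],-6,0]]'
python3 go.py 551.9 -110 200 15.1
```

```text
time_s: 7.2
ee_pos: [543.8, -72.7, 209.1]
ee_rot: [-179.4, 1.2, 15.5]
force: [0.4, -0.2, -1.8]
gripper_width: 20.2
t 7.2 [543.8 -72.7 209.1] [-179.39    1.17   15.51] F [ 0.4 -0.2 -1.8] w 20.2
shift cm [-0.2   3.82  0.87] turn 0.41
```

```bash
python3 -m jog '[[[-0.3,2,0.3],0.4,0],[[-0.3,1.6,0.5],0,0],[[0,0,2.5],0,0],[[0,0,2.5],0,0],[[0,0,0.5],0,0],[[0,0,0],0,0]]'
python3 go.py 546.5 -111 146 15.1
```

```text
time_s: 7.95
ee_pos: [544.2, -114.6, 138.9]
ee_rot: [-179.3, 1.6, 14.6]
force: [0.4, -0.2, -1.6]
gripper_width: 19.4
t 7.95 [ 544.2 -114.6  138.9] [-179.27    1.59   14.65] F [ 0.4 -0.2 -1.6] w 19.4
shift cm [ 0.29 -0.3  -0.72] turn -0.45
```

```bash
python3 -m jog '[[[0.2,-0.3,-0.6],-0.4,0],[[0,0,0],0,0],[[0,0,0],0,0]]'
python3 go.py 546.5 -111 146 15.1
python3 - <<'E'
from h import *
t=grab('top','t2');s=grab('scene','s2')
r=lambda i,x,y,w,h,k:cv2.resize(i[y:y+h,x:x+w],None,fx=k,fy=k,interpolation=cv2.INTER_CUBIC)
cv2.imwrite('pics/c3.png',np.hstack([r(s['color'][:,:,::-1],150,185,80,100,5),r(t['color'][:,:,::-1],300,140,80,100,5)]))
E
```

```text
time_s: 8.32
ee_pos: [547.2, -111.4, 147.6]
ee_rot: [-179.4, 1.3, 15.1]
force: [0.3, 0.4, -3.2]
gripper_width: 19.6
t 8.325 [ 547.2 -111.4  147.6] [-179.38    1.35   15.06] F [ 0.3  0.4 -3.2] w 19.6
shift cm [-0.05 -0.05  0.17] turn -0.04
```

View pics/c3.png

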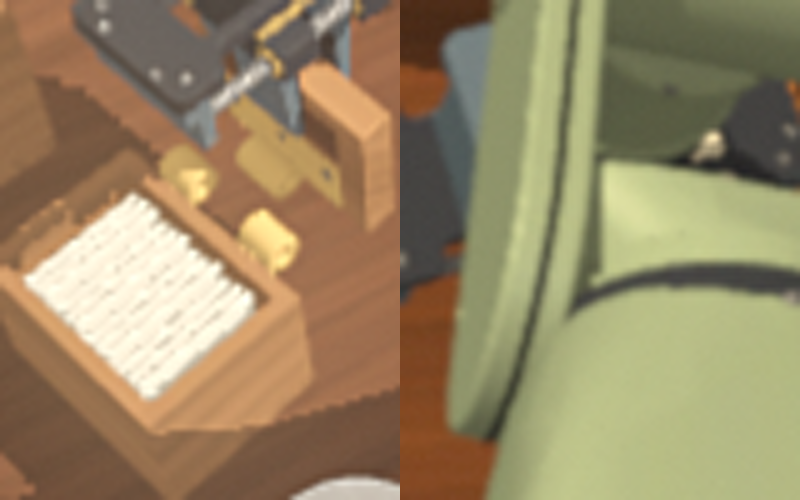

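```bash
cat >> h.py <<'E'
from scipy.spatial.transform import Rotation as Ro
RG=Ro.from_euler('xyz',[-179.53,-.88,-3.09],degrees=True); TG=np.array([511.8,258.6,70.2])
RL=Ro.from_euler('z',-3.1,degrees=True); LP=np.array([509.3,258.6,0])
def lidpose(st):
    r=Ro.from_euler('xyz',st['ee_rot'],degrees=True); return r*RG.inv()*RL, st['ee_pos']+r.apply(RG.inv().apply(LP-TG))
def tube(x0,x1,y,z):
    a=np.linspace(0,2*np.pi,60); return np.array([[x,y+10*np.cos(b),z+10*np.sin(b)] for x in (x0,x1) for b in a])
BK=np.vstack([tube(18,42,58.5,85),tube(-42,-18,58.5,85)])
def edges(a,b,z):
    q=np.array([(-a,-b),(a,-b),(a,b),(-a,b),(-a,-b)],float); o=[]
    for i in range(4):
        for k in np.linspace(0,1,60): o.append([*(q[i]*(1-k)+q[i+1]*k),z])
    return np.array(o)
BR=edges(65,47.5,85)
LK=tube(-15,15,-21,10); LT=edges(60,10,85)
def overlay(f,st,box,reg,k,out):
    x,y,w,h=reg
    im=cv2.resize(np.ascontiguousarray(f['color'][y:y+h,x:x+w,::-1]),None,fx=k,fy=k,interpolation=cv2.INTER_CUBIC)
    raw=im.copy()
    r,p=lidpose(st); rb=Ro.from_euler('z',box[2],degrees=True)
    for P,c in ((r.apply(LK)+p,(255,0,0)),(r.apply(LT)+p,(255,0,0)),(rb.apply(BK)+[box[0],box[1],0],(0,0,255)),(rb.apply(BR)+[box[0],box[1],0],(0,0,255))):
        for u,v in proj(f,P):
            cv2.circle(im,(int((u-x+.5)*k),int((v-y+.5)*k)),0,c,-1)
    cv2.imwrite(out,np.hstack([raw,im]) if w*k*2<=800 else im)
E
python3 - <<'E'
from h import *
st=telemetry.state(); w=grab('wrist','w2'); s=load('s2')
box=(572.6,-217.4,15.1)
overlay(s,st,box,(172,200,65,65),9,'pics/o1.png')
overlay(w,st,box,(0,0,512,384),1.5,'pics/o2.png')
r,p=lidpose(st);print(p,r.as_euler('xyz',degrees=True), 'target',572.6-79.5*.2605,-217.4+79.5*.9655,75)
E
```

```text
[ 542.08582548 -112.74418723   77.44202034] [ 0.15108485  2.231659   15.04634363] target 551.89025 -140.64275 75
```

View pics/o1.png

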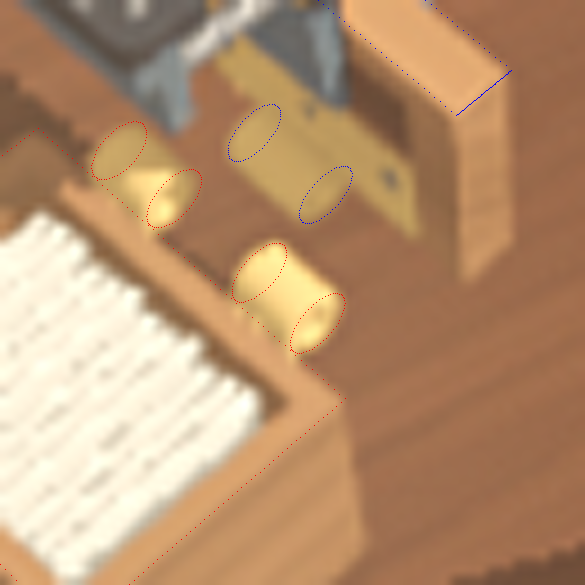

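View pics/o2.png

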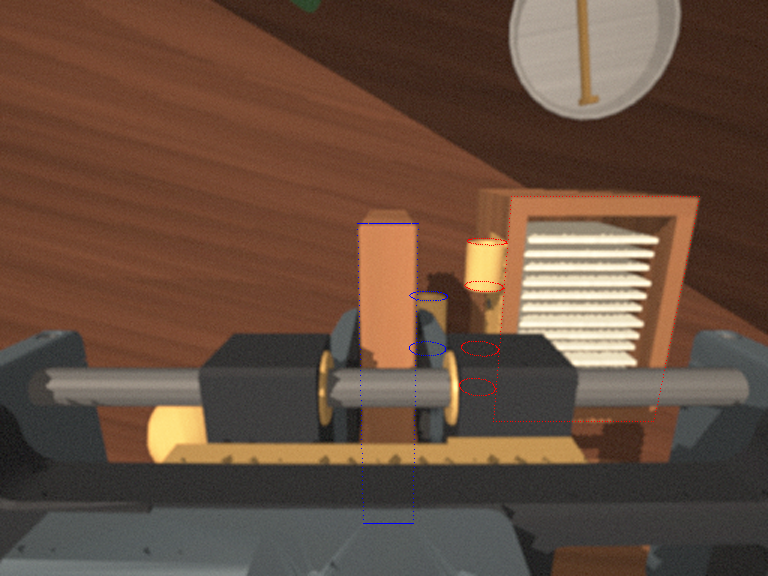

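The predicted outlines (blue lid, red box) lie on the real edges within about 1 px in both the scene and wrist views. That includes the box knuckle at wrist (487,265) and the lid corner at scene-crop (512,72). The poses hold, so I'll work out the remaining shift of the knuckle itself.

```bash
cat > k.py <<'E'
from h import *
import sys
off=float(sys.argv[1]) if len(sys.argv)>1 else 0
box=(572.6,-217.4,15.1); rb=Ro.from_euler('z',box[2],degrees=True)
st=telemetry.state(); r,p=lidpose(st); k=p+r.apply([0,-21,10])
g=np.array([box[0],box[1],0])+rb.apply([0,58.5,85])
d=rb.inv().apply(k-g); rel=rb.inv()*r
print('t',st['time_s'],'knuckle in gap frame',d.round(2),'rot',rel.as_euler('xyz',degrees=True).round(2),'F',st['force'].round(1),'qv',abs(st['qvel']).max().round(2),'w',round(st['gripper_width'],1))
t=Ro.from_euler('xyz',st['ee_rot'],degrees=True)
print('shift cm to offset',off,(t.inv().apply(rb.apply([0,off,0]-d))/10).round(2),'turn',rel.as_euler('xyz',degrees=True)[2].round(2))
E
python3 k.py 25
```

```text
t 8.475 knuckle in gap frame [-2.04 29.54  2.15] rot [ 0.17  2.26 -0.06] F [-0.6  0.9 -2.7] qv 0.3 w 20.0
shift cm to offset 25.0 [0.21 0.46 0.2 ] turn -0.06
```

```bash
python3 -m jog '[[[0.2,0.45,0.2],0,0],[[0,0,0],0,0],[[0,0,0],0,0]]'; python3 k.py 12;python3 k.py 12
```

```text
time_s: 8.85
ee_pos: [550.1, -115.5, 144.8]
ee_rot: [-179.4, 1.4, 15.1]
force: [-0.0, 0.5, -2.0]
gripper_width: 20.1
t 8.85 knuckle in gap frame [-0.09 24.75 -0.3 ] rot [ 0.17  2.29 -0.05] F [-0.   0.5 -2. ] qv 0.19 w 20.1
shift cm to offset 12.0 [ 0.01  1.27 -0.04] turn -0.05
t 8.85 knuckle in gap frame [-0.09 24.75 -0.3 ] rot [ 0.17  2.29 -0.05] F [-0.   0.5 -2. ] qv 0.19 w 20.1
shift cm to offset 12.0 [ 0.01  1.27 -0.04] turn -0.05
```

```bash
python3 -m jog '[[[0,0.7,0],0,0],[[0,0.6,0],0,0],[[0,0,0],0,0],[[0,0,0],0,0]]'; python3 k.py 3
```

```text
time_s: 9.35
ee_pos: [553.7, -129.3, 144.5]
ee_rot: [-179.4, 1.4, 15.0]
force: [0.1, 0.3, -2.0]
gripper_width: 19.9
t 9.35 knuckle in gap frame [-0.22 10.52 -0.61] rot [ 0.17  2.3  -0.08] F [ 0.1  0.3 -2. ] qv 0.24 w 19.9
shift cm to offset 3.0 [ 0.02  0.75 -0.07] turn -0.08
```

```bash
python3 -m jog '[[[0,0.7,-0.05],0,0],[[0,0,0],0,0],[[0,0,0],0,0]]'; python3 k.py 0
python3 - <<'E'
from h import *
st=telemetry.state();s=grab('scene','s3');w=grab('wrist','w3');box=(572.6,-217.4,15.1)
overlay(s,st,box,(172,205,50,50),8,'pics/a.png');overlay(w,st,box,(230,130,100,100),4,'pics/b.png')
a=cv2.imread('pics/a.png');b=cv2.imread('pics/b.png');print(a.shape,b.shape)
n=400;cv2.imwrite('pics/o3.png',np.hstack([a[:, :400],b[:, -400:]]))
E
```

```text
time_s: 9.72
ee_pos: [555.7, -136.5, 145.0]
ee_rot: [-179.4, 1.4, 15.0]
force: [-0.7, 0.6, -1.3]
gripper_width: 19.8
t 9.725 knuckle in gap frame [-0.21  3.11 -0.09] rot [ 0.17  2.29 -0.07] F [-0.7  0.6 -1.3] qv 0.22 w 19.8
shift cm to offset 0.0 [ 0.02  0.31 -0.01] turn -0.07
(400, 800, 3) (400, 800, 3)
```

View pics/o3.png

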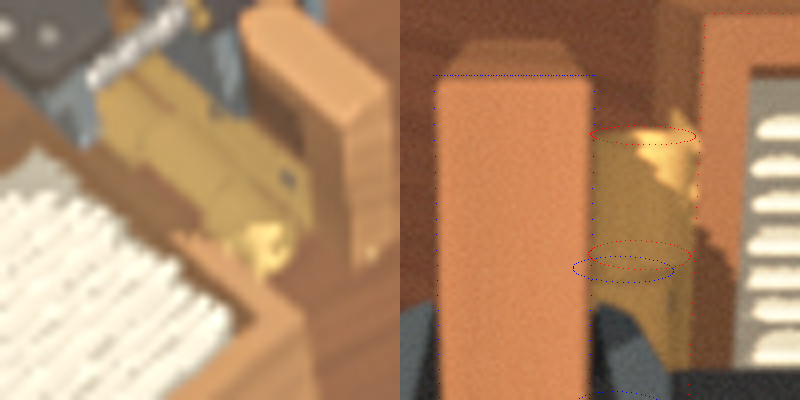

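```bash
python3 -m jog '[[[0,0.13,0],0,0],[[0,0,0],0,0],[[0.02,0.12,0],0,0],[[0,0,0],0,0],[[0,0,0],0,0]]'; python3 k.py 0.3
python3 - <<'E'
from h import *
st=telemetry.state();s=grab('scene','s4');w=grab('wrist','w4');box=(572.6,-217.4,15.1)
overlay(s,st,box,(172,205,50,50),8,'pics/a.png');overlay(w,st,box,(250,130,80,100),5,'pics/b.png')
a=cv2.imread('pics/a.png');b=cv2.imread('pics/b.png')
cv2.imwrite('pics/o4.png',np.hstack([a[:, -400:],cv2.resize(b[:, :400],(400,500))[:400]]))
E
python3 k.py
```

```text
time_s: 10.45
ee_pos: [556.5, -138.7, 145.0]
ee_rot: [-179.4, 1.4, 15.1]
force: [0.6, 0.5, -1.8]
gripper_width: 19.8
t 10.45 knuckle in gap frame [ 0.07  0.7  -0.1 ] rot [ 0.17  2.29 -0.04] F [ 0.6  0.5 -1.8] qv 0.09 w 19.8
shift cm to offset 0.3 [-0.01  0.04 -0.01] turn -0.04
t 10.55 knuckle in gap frame [ 0.05  0.7  -0.11] rot [ 0.17  2.29 -0.05] F [ 0.5 -0.4 -2.3] qv 0.13 w 20.2
shift cm to offset 0 [-0.01  0.07 -0.01] turn -0.05
```

View pics/o4.png

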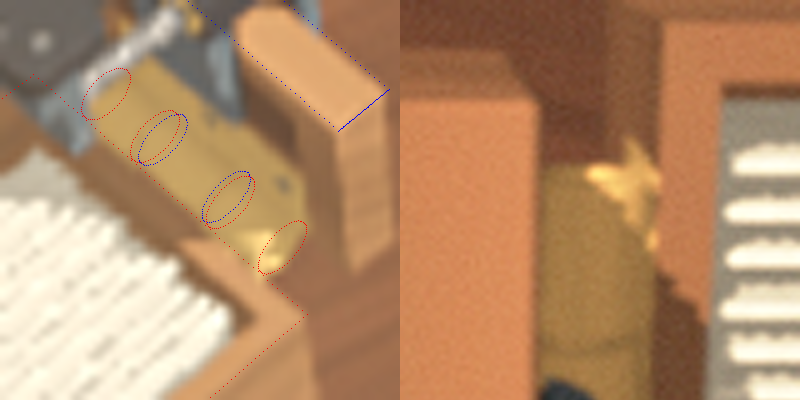

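The scene crop shows the three knuckles forming one continuous tube from (105,95) to (285,250). In the wrist crop the lid and box knuckles share a right edge at about column 652. No contact force shows, and the lid is still, so I'm handing in.

```bash
python3 -c "
from workcell import job_done
print(job_done())"; python3 k.py
```

```text
the job is handed in; nothing more can be done
None
the job is handed in; nothing more can be done
```

I gripped the larger lid at 35 N, carried it over upright, and slid its knuckle sideways into the gap on the smaller box. I handed in at about 10.6 s, still holding it in the air; no verdict was reported.

**Last checks, from the arm's pose and the camera fit:**

| Check | Measured | Limit |
|---|---|---|
| Along the hinge | 0.05 mm | 5 mm |
| Sideways | 0.7 mm | 2.5 mm |
| Height | -0.1 mm | 2.5 mm |
| Lid tilt (also tilts the hole axis) | 2.3° | 4° (hole axis), 11.5° (upright) |

- **Contact:** the wrist force showed only the lid's weight, about 2 N, with no sign of pressing on the box. The lid was still.
- **Pictures:** the three knuckles formed one continuous tube in the scene and wrist views.
- **Bystanders:** the path was planned clear of them, but I did not measure them again afterwards.

**What disagreed:**
- **Box position:** the top and scene cameras differed by about 2 mm, so I used their combined fit. The last scene picture suggests the box may be about 1 mm nearer the lid, which would still be within limits.
- **Tilt:** the 2.3° built up during the moves, and the moves allowed could not correct it.
- **Top camera:** the arm blocked its view at the end, so it could not confirm the final fit.

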